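Pin the clamp and find the socket for its nut

ROBOT

A 6-joint arm with a two-finger parallel gripper is mounted at the origin on a cart in front of the work surface, level with it; the furniture and walls round the work are solid. World frame = base frame: x ahead of the robot, y to its left, z up, the work surface at z = 0. Lengths are in m, angles in degrees, forces in N, time in s.
With the tool pointing down it reaches from about 0.225 to 0.725 m from the base axis. Payload 3.1 kg.
Tool frame: the origin (TCP) lies at the very end of the fingers, on their centre line; the grasp point (between the pads) lies 19 mm behind it; z points along the fingers, y is the line along which they close (so a half turn about z gives the same grasp; the last joint's range is limited). The gripper opens to 85 mm and grips with 20 to 120 N. Pads are 22 mm wide; open, the fingers measure 114 mm over their backs; the gripper's body (76 mm by 85 mm) begins 54 mm behind the grasp point. The pads swing forward as they close: fully open they stand 13 mm farther back than shut.
Start: joints at [-73.9, 2.75, 5.684, 92.934, 0, 82.678], TCP at [0.209, -0.482, 0.231] pointing down, gripper open.
Joint ranges: [-166.93, 166.93], [-56.73, 111.36], [-69.38, 81.34], [-121.58, 131.49], [-85.45, 84.26], [-180, 180]. Speed limits (degrees/s): [159.86, 159.86, 180, 180, 180, 180].

INTERFACE

Orientations are given as a 3x3 rotation matrix whose columns are the frame's x, y, z axes.
In Python, from workcell import manip, capture, camera_info, workorder gives the robot as it stands.
- The arm moves only by the shell command python3 -m inch 'ROWS' [FORCE]. ROWS is rows parted by semicolons, their numbers by spaces, 1 to 5 of them, each of 5 numbers: dx, dy, dz in m, then a turn about the tool's z in degrees, then the finger opening in m; each row shifts and turns the commanded pose from where the row before left it, along the tool's axes as they then stand; what a row does not reach is not made up. A row lasts 1/10 s, in which the tool goes at most 0.05 m and 8.59 degrees, less where a joint would pass 70% of its speed; a pose out of reach is approached as far as the arm can. The fingers move at their own pace and stop on an object; FORCE is the grip in N (left out, the last holds). Time passes only in rows, so rows that do not move let the fingers close. It prints the time, the measured TCP pose, the force, the opening and the grip force at its end.
- manip.read_state(): the state, without advancing time (a new reading comes with each control period).
- capture(name): name is "scene" or "top" or "wrist"; returns the picture (480x640x3 uint8, red, green, blue); there is no depth.
- camera_info(name): a dict with "K" (3x3 intrinsics, pixels), "dist_coeffs" ([k1, k2, p1, p2, k3] as OpenCV has them; the pictures are not rectified), "position" and "attitude" of the camera in the world. Camera axes: x right, y down, z forward; pixel columns grow to the right and rows downward; lengths in m; the calibration is good to about 2 mm. A picture is of the moment at which its call begins: read the wrist's pose just before it. camera_info takes no time and is no camera call; for the wrist camera it gives the pose at the moment of the call.
- workorder.sign_off(): hands the job in; it is judged then, once.
The state is a dict: "time": time; "joint_pos": joint angles; "joint_vel": joint speeds; "tau": joint torques, N m; "eef_pos": TCP position; "orientation": TCP orientation; "wrist_force": force on the tool from outside, world axes, zero at the start; "torque": the same for the moment, N m; "finger_gap": finger opening in m; "gripper_force": force on a finger pad.
Only numpy, scipy, OpenCV 4.12 (cv2) and the standard library are available. Lean on these libraries where they do the work, as an engineer would, in place of code of your own. Each camera call takes 0.05 s, during which the arm holds its last target. There are 200 camera calls.

TASK

First push the clamp's headed hinge pin fully home, until its head sits on the fork. Then try the three look-alike sockets from the red rack on the clamp's hex nut until you have the one that goes all the way down over it, standing any socket that does not fit back upright on a free rack post. Finish still gripping the fitting socket, upright and fully seated on the nut (do not let go of it), and do not shift the glass measuring cylinder or the grease tub.

Things in the scene. Friction and masses are not known exactly. Their poses are not given: they have to be found in the camera images.
- clamp: hinged clamp bolted down: dark base plate 90 (x) x 200 (y) x 12 mm, at its +y end a blue fork with a hinge pin, at its -y end a hex nut on an aluminium strap. Origin: centre of the base's underside; z up. It does not move.
- nut_seat (a point): on the nut's axis at the strap's top, 32 mm above the worktop, 55 mm from the clamp's origin towards its -y. Fixed grey hex nut on it: 24 mm across flats (flats normal to the clamp's x), 12 mm high; stud 13 mm dia. up to 18 mm. Only one of the sockets fits (1 mm play a side): its mouth goes down to the strap. The other two are too small and stop on the nut, 12 mm higher.
- pin_top (a point): centre of the top of the hinge pin's head (head 22 mm diameter, 8 mm thick, brass); the vertical pin passes through fork and strap, 55 mm from the clamp's origin towards its +y. It stands 20 to 28 mm proud at the start; fully home this point is 50 mm above the worktop.
- hinge_pin (a joint): how far the pin is pushed down: 0 = 28 mm proud, 0.028 m = fully home, head flat on the fork. It stays where it is left; pushing it takes about 5 to 10 N straight down on the head.
- socket_a: one of three steel sockets, alike outside, bores differ (see nut_seat); mouth down on any rack post. 62 mm tall, 220 g: round skirt 40 mm dia., 24 mm high; above it a hex shank 32 mm across flats (grip a pair of parallel flats). Origin: centre of the mouth, z up; own x axis, and every 60 deg from it, is normal to shank flats and bore flats alike. Bore 24 mm deep, 1.2 mm lead-in chamfer.
- socket_b: one of three steel sockets, alike outside, bores differ (see nut_seat); mouth down on any rack post. 62 mm tall, 220 g: round skirt 40 mm dia., 24 mm high; above it a hex shank 32 mm across flats (grip a pair of parallel flats). Origin: centre of the mouth, z up; own x axis, and every 60 deg from it, is normal to shank flats and bore flats alike. Bore 24 mm deep, 1.2 mm lead-in chamfer.
- socket_c: one of three steel sockets, alike outside, bores differ (see nut_seat); mouth down on any rack post. 62 mm tall, 220 g: round skirt 40 mm dia., 24 mm high; above it a hex shank 32 mm across flats (grip a pair of parallel flats). Origin: centre of the mouth, z up; own x axis, and every 60 deg from it, is normal to shank flats and bore flats alike. Bore 24 mm deep, 1.2 mm lead-in chamfer.
- rack: red socket rack 70 (x) x 200 (y) x 12 mm, fixed, with three upright posts 9 mm diameter and 14 mm high in a row along its y, 64 mm apart. Origin: centre of its underside, z up. Neighbouring sockets stand 24 mm apart, so grip them across the rack (closing along its x).
- post_a (a point): foot of a rack post, at the rack's top face, 12 mm above the worktop: a socket's origin is here when it stands on this post
- post_b (a point): foot of a rack post, at the rack's top face, 12 mm above the worktop: a socket's origin is here when it stands on this post
- post_c (a point): foot of a rack post, at the rack's top face, 12 mm above the worktop: a socket's origin is here when it stands on this post
- glass: bystander: glass measuring cylinder on a blue hexagon foot, 52x59x154 mm, loose; origin under its foot
- tub: bystander: small grease tub with red lid, 59 mm diameter, 42 mm high, loose; origin under its centre
There are look-alikes about, which are no part of the job. What is shaped like the socket_c but black or yellow is not meant.

How it is judged:
By the outcome, as a careful person would: the job done as asked, in the order asked, and still so for the second after the job is handed in, while the arm keeps its last pose, push and grip.
It also fails if it takes over 72 s, if anything falls off the work surface, if the arm or the gripper's body presses on something with over 40 N, if the wrist force passes 120 N, or if a joint passes its speed limit or range.

## Working session

There is one attempt and no reset: what is moved stays moved. The work goes in short steps, Python scripts to look and compute and a shell command to move; the robot and the scene stay as the last step left them, time stands still between calls to the robot, and variables do not carry over. Pictures are saved under pics/ and viewed, at most 10 in all, crops included, and the job is handed in when it is done.

```bash
ls; mkdir -p pics; python3 - <<'E'
from workcell import manip, capture, camera_info
import cv2, numpy as np
for n in ("top","scene"):
    im=capture(n); cv2.imwrite(f"pics/{n}0.png",im[:,:,::-1]); ci=camera_info(n); print(n,ci)
s=manip.read_state(); print(s)
E
```

```text
pics
top {'K': array([[463.47126756,   0.        , 326.1958558 ],
       [  0.        , 463.47126756, 236.44940815],
       [  0.        ,   0.        ,   1.        ]]), 'dist_coeffs': array([-0.12104025,  0.        ,  0.        ,  0.        ,  0.        ]), 'position': array([0.245776  , 0.08281979, 1.18330734]), 'attitude': array([[-3.56473271e-02, -9.74982828e-01,  2.19403173e-01],
       [-9.99364373e-01,  3.47018518e-02, -8.16286782e-03],
       [ 3.44959571e-04, -2.19554699e-01, -9.75600131e-01]])}
scene {'K': array([[532.67037475,   0.        , 319.07018999],
       [  0.        , 532.67037475, 236.77683116],
       [  0.        ,   0.        ,   1.        ]]), 'dist_coeffs': array([0.00864935, 0.        , 0.        , 0.        , 0.        ]), 'position': array([-0.20676047, -0.65997855,  0.91506402]), 'attitude': array([[ 0.72568913, -0.44179103,  0.52744286],
       [-0.68800409, -0.46031963,  0.56103138],
       [-0.00506633, -0.77001722, -0.63800299]])}
{'time': 0.1, 'joint_pos': array([-7.39000986e+01,  2.78821590e+00,  5.60141729e+00,  9.29327951e+01,
        1.62864860e-03,  8.26769612e+01]), 'joint_vel': array([-0.02193377,  0.00704213,  0.3502704 ,  0.19228493, -0.01162062,
       -0.00753453]), 'tau': array([ 3.38523918e-03, -3.39851403e+01,  3.20935428e+01,  1.58362719e-02,
       -1.22923693e-04,  8.55858019e-06]), 'eef_pos': array([ 0.20853617, -0.48121922,  0.23024538]), 'orientation': array([[ 9.17595634e-01,  3.97514714e-01, -5.51525434e-04],
       [ 3.97514988e-01, -9.17593473e-01,  2.01331955e-03],
       [ 2.94248007e-04, -2.06665286e-03, -9.99997821e-01]]), 'wrist_force': array([-0.43590853,  0.75907815, -0.27013672]), 'torque': array([-0.01069776, -0.0164526 , -0.01011626]), 'gripper_force': 0.0, 'finger_gap': 0.08528484808661815}
```

View pics/top0.png

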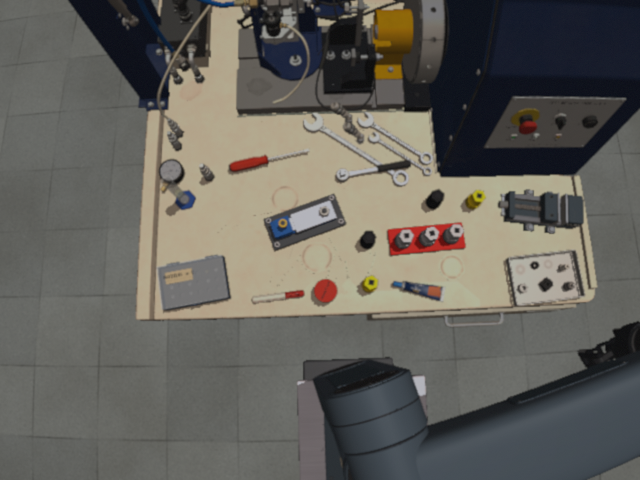

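View pics/scene0.png

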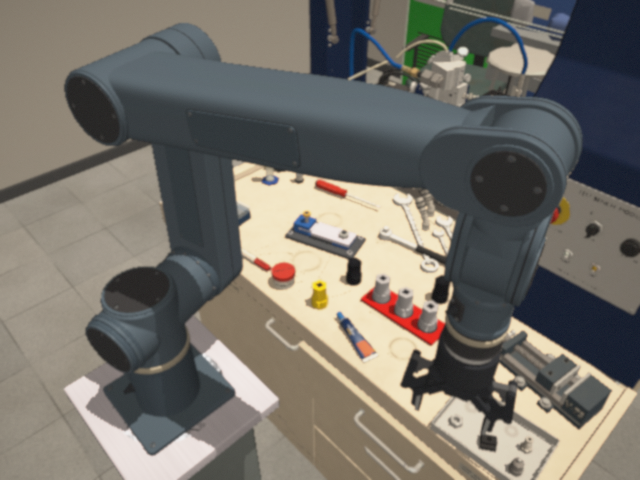

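The top view shows the clamp at about (305,221), with the fork and pin at (283,225) and the nut at (324,211). The rack is at (427,239), with sockets at (405,238), (430,236) and (456,232). The glass is at (180,190) and the tub at (324,291). The scene view confirms this layout, with a black look-alike close to the rack.

```bash
cat > h.py <<'E'
import numpy as np, cv2
from workcell import manip, capture, camera_info
def ray(ci,uv):
    p=cv2.undistortPoints(np.array(uv,float).reshape(-1,1,2),ci["K"],ci["dist_coeffs"]).reshape(-1,2)
    return np.c_[p,np.ones(len(p))]@np.array(ci["attitude"]).T
def plane(ci,uv,z):
    d=ray(ci,uv); o=np.array(ci["position"]); return o+d*((z-o[2])/d[:,2])[:,None]
def totool(target,s=None):
    s=s or manip.read_state(); return s["orientation"].T@(np.array(target)-s["eef_pos"])
def grab(name,fn):
    s=manip.read_state(); ci=camera_info(name); im=cv2.cvtColor(capture(name),cv2.COLOR_RGB2BGR)
    cv2.imwrite(f"pics/{fn}.png",im); return s,ci,im
E
python3 - <<'E'
from h import *
im=cv2.imread("pics/top0.png"); ci=camera_info("top")
hsv=cv2.cvtColor(im,cv2.COLOR_BGR2HSV)
red=(((hsv[...,0]<8)|(hsv[...,0]>172))&(hsv[...,1]>150)&(hsv[...,2]>90)).astype(np.uint8)
def roi(m,x0,y0,x1,y1):
    o=np.zeros_like(m);o[y0:y1,x0:x1]=m[y0:y1,x0:x1];return o
def rect(m,z):
    pts=np.argwhere(m)[:,::-1]; P=plane(ci,pts,z)[:,:2].astype(np.float32)
    return cv2.minAreaRect(P), P.mean(0)
print("rack",rect(roi(red,380,215,475,260),.012))
print("tub",rect(roi(red,310,275,340,305),.042))
blue=((hsv[...,0]>100)&(hsv[...,0]<125)&(hsv[...,1]>130)).astype(np.uint8)
print("glass",rect(roi(blue,172,185,200,212),.01))
dark=(hsv[...,2]<110).astype(np.uint8)
m=roi(dark,260,190,350,252); print("clamp",rect(cv2.morphologyEx(m,cv2.MORPH_OPEN,np.ones((3,3))),.012))
print("nut",plane(ci,[[324,211]],.044),"pin",plane(ci,[[282,224]],.075))
print("socktops",plane(ci,[[405,233],[430,232],[455,229]],.074))
print("black",plane(ci,[[368,240],[435,200]],.04))
cv2.imwrite("pics/z.png",cv2.resize(im[180:265,255:480],None,fx=3.5,fy=3.5,interpolation=cv2.INTER_CUBIC))
E
```

```text
rack (((0.49455124139785767, -0.1864021122455597), (0.06778087466955185, 0.19778648018836975), 3.300819158554077), array([ 0.48820463, -0.17830803], dtype=float32))
tub (((0.36676040291786194, 0.08083371818065643), (0.05187413841485977, 0.054080020636320114), 61.23827362060547), array([0.36631846, 0.08097196], dtype=float32))
glass (((0.6215872764587402, 0.4440746307373047), (0.03870221972465515, 0.04363948106765747), 45.477699279785156), array([0.61948127, 0.44192934], dtype=float32))
clamp (((0.5506969690322876, 0.12906834483146667), (0.09020821750164032, 0.19878354668617249), 18.688566207885742), array([0.5413971, 0.1308089], dtype=float32))
nut [[0.56872772 0.07651457 0.044     ]] pin [[0.5303901  0.18146989 0.075     ]]
socktops [[ 0.49705002 -0.12100628  0.074     ]
 [ 0.49739    -0.18352495  0.074     ]
 [ 0.50283036 -0.24718799  0.074     ]]
black [[ 0.48994767 -0.03198097  0.04      ]
 [ 0.58971538 -0.21228251  0.04      ]]
```

View pics/z.png

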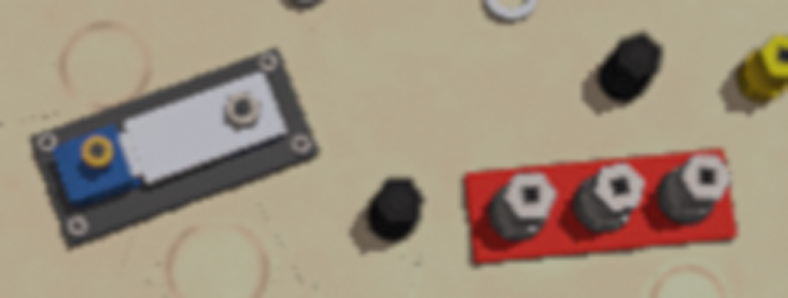

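The zoom gives clean hex tops at (530,195), (620,187) and (707,176), the brass pin at (97,151) and the nut at (242,109). I'm moving above the clamp with the fingers closed, to refine these positions with the wrist camera.

```bash
R='.0371 -.0283 0 0 0;.0371 -.0283 0 0 0;.0371 -.0283 0 0 0;.0371 -.0283 0 0 0;.0371 -.0283 0 0 0'
python3 -m inch '.0371 -.0283 0 0 0;.0371 -.0283 0 0 0;.0371 -.0283 0 0 0;.0371 -.0283 0 0 0;.0371 -.0283 0 0 0'
python3 -m inch '.0371 -.0283 0 0 0;.0371 -.0283 0 0 0;.0371 -.0283 0 0 0;.0371 -.0283 0 0 0;.0371 -.0283 0 0 0'
python3 -m inch '.0371 -.0283 0 0 0;.0371 -.0283 0 0 0;.0371 -.0283 0 0 0;.0371 -.0283 0 0 0;.0371 -.0283 0 0 0'
python3 -m inch '0 0 0 -8.53 0;0 0 0 -8.53 0;0 0 0 -8.53 0;0 0 0 -8.53 0;0 0 0 -8.53 0'
python3 -m inch '0 0 0 -8.53 0;0 0 0 -8.53 0;0 0 0 -8.53 0;0 0 0 -8.53 0;0 0 0 -8.53 0'
python3 - <<'E'
from h import *
s,ci,im=grab("wrist","w1"); print(s["time"],s["eef_pos"],s["orientation"],ci,totool([.5331,.1812,.1]))
E
```

```text
time: 0.6
eef_pos: [0.323, -0.2763, 0.2308]
orientation: [[0.918, 0.397, -0.0], [0.397, -0.918, 0.001], [0.0, -0.001, -1.0]]
wrist_force: [0.6, 0.8, -0.1]
finger_gap: 0.012
gripper_force: 0.0
time: 1.1
eef_pos: [0.437, -0.0727, 0.2309]
orientation: [[0.918, 0.398, -0.0], [0.398, -0.918, -0.0], [-0.0, -0.0, -1.0]]
wrist_force: [0.5, -1.2, -0.1]
finger_gap: 0.0001
gripper_force: 0.0
time: 1.6
eef_pos: [0.5509, 0.1309, 0.2307]
orientation: [[0.917, 0.398, -0.001], [0.398, -0.917, -0.0], [-0.001, 0.0, -1.0]]
wrist_force: [-0.3, -0.7, 0.5]
finger_gap: 0.0003
gripper_force: 0.0
time: 2.1
eef_pos: [0.5502, 0.1291, 0.2305]
orientation: [[0.4, 0.917, -0.002], [0.917, -0.4, -0.0], [-0.001, -0.001, -1.0]]
wrist_force: [0.5, -0.5, -0.6]
finger_gap: 0.0
gripper_force: 0.0
time: 2.6
eef_pos: [0.5502, 0.129, 0.2305]
orientation: [[-0.327, 0.945, -0.002], [0.945, 0.327, -0.0], [0.0, -0.002, -1.0]]
wrist_force: [0.1, -0.0, 0.0]
finger_gap: -0.0001
gripper_force: 0.0
2.6 [0.55021687 0.1289569  0.23050396] [[-3.26817327e-01  9.45086270e-01 -1.54193601e-03]
 [ 9.45087461e-01  3.26817483e-01 -1.56838039e-04]
 [ 3.55706170e-04 -1.50852178e-03 -9.99998799e-01]] {'K': array([[353.79519964,   0.        , 316.85774979],
       [  0.        , 353.79519964, 240.50158389],
       [  0.        ,   0.        ,   1.        ]]), 'dist_coeffs': array([-0.03082261,  0.        ,  0.        ,  0.        ,  0.        ]), 'position': array([0.52625169, 0.19648894, 0.37328685]), 'attitude': array([[ 0.94515897,  0.31399661,  0.08989242],
       [ 0.32660423, -0.90691143, -0.26616036],
       [-0.00204898,  0.2809231 , -0.95972809]])} [0.05492506 0.00129762 0.13054623]
```

View pics/w1.png

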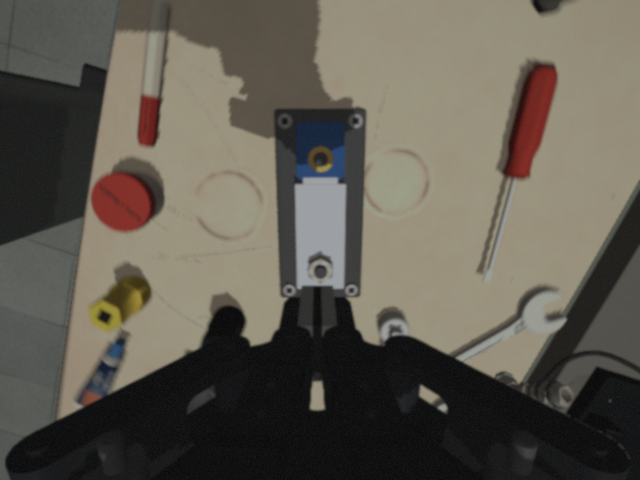

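The wrist view shows the clamp upright in the picture: pin at (320,159), nut and stud at (320,268), base-plate screws at (285,121), (357,121), (289,290) and (351,290).

```bash
python3 - <<'E'
from h import *
im=cv2.imread("pics/w1.png"); ci=camera_info("wrist"); s=manip.read_state()
P=plane(ci,[[285,121],[357,121],[289,290],[351,290]],.014); print(P,P.mean(0))
c=P[:2].mean(0)-P[2:].mean(0); print("yaw",np.degrees(np.arctan2(-c[0],c[1])))
hsv=cv2.cvtColor(im,cv2.COLOR_BGR2HSV)
br=((hsv[...,0]>12)&(hsv[...,0]<30)&(hsv[...,1]>110)); br[:140]=0;br[180:]=0;br[:,:300]=0;br[:,340:]=0
q=np.argwhere(br)[:,::-1]; e=cv2.minEnclosingCircle(q.astype(np.float32)); print(e)
for z in (.07,.078): print("pin",z,plane(ci,[e[0]],z))
print("stud top",plane(ci,[[320,271]],.05),"nut",plane(ci,[[320,268]],.044))
# triangulate the pin w/ top
o1,d1=ci["position"],ray(ci,[e[0]])[0]; c2=camera_info("top"); o2,d2=c2["position"],ray(c2,[[282.7,223.1]])[0]
t=np.linalg.lstsq(np.c_[d1,-d2],o2-o1,rcond=None)[0]; print("tri",o1+t[0]*d1,o2+t[1]*d2)
E
```

```text
[[0.49124397 0.20029649 0.014     ]
 [0.55691424 0.22328033 0.014     ]
 [0.54981008 0.03294435 0.014     ]
 [0.61441733 0.05560556 0.014     ]] [0.55309641 0.12803168 0.014     ]
yaw 19.108509510112096
((320.5, 158.5), 12.020915031433105)
pin 0.07 [[0.53397503 0.18097579 0.07      ]]
pin 0.078 [[0.53376461 0.18138266 0.078     ]]
stud top [[0.56977562 0.07856923 0.05      ]] nut [[0.56952898 0.07938553 0.044     ]]
tri [0.53402248 0.18088404 0.0681961 ] [0.53437136 0.18029741 0.06823511]
```

```bash
python3 -m inch '.0275 .0008 0 0 0;.027 .0009 0 0 0;0 0 .05 0 0;0 0 .05 0 0;0 0 .045 0 0' | head -2
python3 -m inch '0 0 .006 0 0;0 0 .006 0 0;0 0 .006 0 0;0 0 .006 0 0;0 0 .006 0 0'|grep -v ori
python3 -m inch '0 0 .002 0 0;0 0 .002 0 0;0 0 .001 0 0;0 0 0 0 0'|grep -v ori
```

```text
time: 3.15
eef_pos: [0.534, 0.1814, 0.0841]
time: 3.65
eef_pos: [0.5371, 0.1816, 0.0601]
wrist_force: [-2.1, -0.5, 4.6]
finger_gap: 0.0002
gripper_force: 2.7
time: 4.05
eef_pos: [0.5369, 0.1815, 0.0528]
wrist_force: [3.1, 0.8, 4.5]
finger_gap: -0.0001
gripper_force: 2.1
```

```bash
python3 -m inch '0 0 .002 0 0;0 0 .002 0 0;0 0 0 0 0'|grep -v ori
python3 -m inch '0 0 .002 0 0;0 0 .002 0 0;0 0 0 0 0;0 0 0 0 0'|grep -v ori
```

```text
time: 4.35
eef_pos: [0.537, 0.1816, 0.05]
wrist_force: [1.9, -0.7, 11.3]
finger_gap: -0.0001
gripper_force: 5.5
time: 4.75
eef_pos: [0.5371, 0.1816, 0.0498]
wrist_force: [-5.9, -1.5, 25.8]
finger_gap: -0.0001
gripper_force: 12.9
```

The pin is home: a hard stop at z = 0.0498 with 26 N. Lifting, and moving to look at the rack with the fingers opening.

```bash
python3 -m inch '0 0 -.05 0 0;0 0 -.05 0 0;0 0 -.05 0 0;0 0 -.05 7.9 .085;0 0 0 7.9 .085'|grep -v ori
python3 -m inch '-.045 -.0067 0 0 .085;-.045 -.0067 0 0 .085;-.045 -.0067 0 0 .085;-.045 -.0067 0 0 .085;-.045 -.0067 0 0 .085'|head -2
python3 -m inch '-.045 -.0067 0 0 .085;-.045 -.0067 0 0 .085;-.045 -.0067 0 0 .085;-.045 -.0067 0 0 .085;0 0 0 0 .085'
python3 - <<'E'
from h import *
s,ci,im=grab("wrist","w2"); print(s["eef_pos"],s["finger_gap"])
c=cv2.projectPoints(np.array([[.4909,-.1225,.074],[.4946,-.1864,.074],[.4982,-.2503,.074]]),cv2.Rodrigues(ci["attitude"].T)[0],-ci["attitude"].T@ci["position"],ci["K"],ci["dist_coeffs"])[0].reshape(-1,2); print(c)
cv2.imwrite("pics/w2c.png",cv2.resize(im[0:300,170:470],None,fx=2,fy=2))
E
```

```text
time: 5.25
eef_pos: [0.5369, 0.1817, 0.2509]
wrist_force: [0.7, 0.2, 0.3]
finger_gap: 0.0286
gripper_force: 0.0
time: 5.75
eef_pos: [0.5108, -0.0465, 0.2411]
time: 6.25
eef_pos: [0.4928, -0.2308, 0.2402]
orientation: [[-0.044, 0.999, -0.006], [0.999, 0.044, 0.001], [0.001, -0.006, -1.0]]
wrist_force: [-0.3, 0.6, -0.6]
finger_gap: 0.085
gripper_force: 0.0
[ 0.49277844 -0.23079045  0.24017789] 0.08495735606464239
[[322.70834984  90.42277607]
 [323.4323161  170.01363682]
 [323.9518847  241.32621182]]
```

View pics/w2c.png

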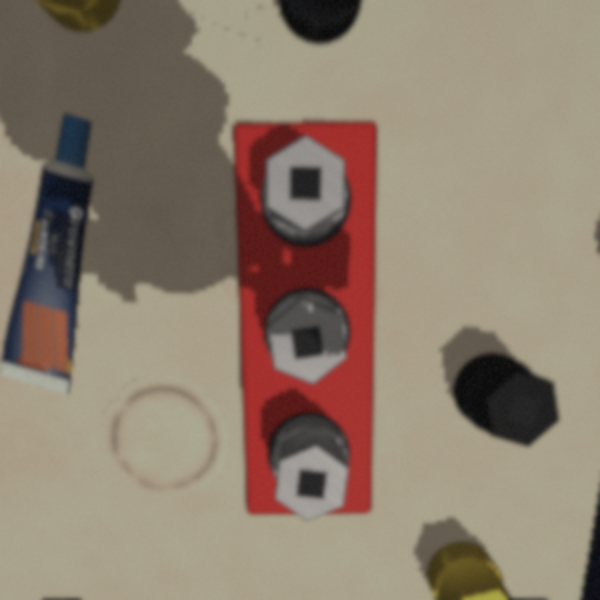

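The crop shows the three sockets at full-frame pixels (322,92), (324,168) and (326,242). Their shank flats are nearly square to the rack. I'll measure centres and yaws from the hex-top contours and the dark drive squares.

```bash
python3 - <<'E'
from h import *
im=cv2.imread("pics/w2.png"); ci=camera_info("wrist"); g=cv2.cvtColor(im,cv2.COLOR_BGR2GRAY); hsv=cv2.cvtColor(im,cv2.COLOR_BGR2HSV)
red=((hsv[...,0]<8)|(hsv[...,0]>172))&(hsv[...,1]>120); red[:60]=0;red[258:]=0;red[:,:285]=0;red[:,:][:,362:]=0
q=np.argwhere(red)[:,::-1]; print("rack",cv2.minAreaRect(plane(ci,q,.012)[:,:2].astype(np.float32)))
for (u,v) in [(322.5,91.5),(324,168.5),(326,242)]:
    u0,v0=int(u)-12,int(v)-12; big=cv2.resize(g[v0:v0+24,u0:u0+24],None,fx=8,fy=8,interpolation=cv2.INTER_CUBIC)
    n,l,st,ce=cv2.connectedComponentsWithStats((big<75).astype(np.uint8)); k=l[96,96] or 1+np.argmin(np.hypot(*(ce[1:]-96).T))
    q=np.argwhere(l==k)[:,::-1]/8.+[u0-.44,v0-.44]
    P=plane(ci,q,.074)[:,:2]; r=cv2.minAreaRect((P*1000).astype(np.float32)); print("hole",r,P.mean(0))
    U0,V0=int(u)-30,int(v)-30; m=(g[V0:V0+60,U0:U0+60]>140)&(hsv[V0:V0+60,U0:U0+60,1]<60)
    n,l,st,ce=cv2.connectedComponentsWithStats(m.astype(np.uint8)); k=1+np.argmax(st[1:,4]); q=np.argwhere(l==k)[:,::-1]+[U0,V0]
    P=plane(ci,q,.074)[:,:2]*1000; h=cv2.convexHull(P.astype(np.float32)); M=cv2.moments(h)
    hp=h.reshape(-1,2); a=np.radians(np.arange(0,180,.5)); w=[np.ptp(hp@[np.cos(t),np.sin(t)]) for t in a]
    w=np.array(w); f=w[:120]+w[120:240]+w[240:360]; print("hex c",M['m10']/M['m00'],M['m01']/M['m00'],"yaw mod60",np.argmin(f)/2,f.min()/3)
E
```

```text
rack ((0.49546873569488525, -0.18389740586280823), (0.06845264881849289, 0.19755837321281433), 3.6054623126983643)
hole ((490.7900085449219, -119.99944305419922), (11.558820724487305, 11.501057624816895), 1.030754804611206) [ 0.49084763 -0.11993296]
hex c 490.9558598867102 -120.06919897172975 yaw mod60 2.0 28.600046978800577
hole ((495.2557373046875, -182.8428192138672), (13.514789581298828, 13.534425735473633), 13.10995101928711) [ 0.495306   -0.18285348]
hex c 493.45255738060797 -191.18337014377957 yaw mod60 12.5 22.705517863060503
hole ((500.0332946777344, -247.5023956298828), (11.071304321289062, 11.042287826538086), 85.33291625976562) [ 0.50002411 -0.24746633]
hex c 500.8228483533928 -257.90689758163717 yaw mod60 33.0 51.49391763914127
```

```bash
python3 -m inch '.0369 .001 0 1 .06;.037 .001 0 0 .06;.037 .001 0 0 .06;0 0 .05 0 .06;0 0 .05 0 .06'|head -1
python3 -m inch '0 0 .03 0 .06;0 0 .01 0 .06;0 0 0 0 .06'
python3 -c "
from h import *
print(totool([.4909,-.1200,.040]))"
```

```text
time: 6.8
time: 7.1
eef_pos: [0.4917, -0.1136, 0.101]
orientation: [[-0.035, 0.999, -0.005], [0.999, 0.035, 0.002], [0.003, -0.005, -1.0]]
wrist_force: [0.0, 0.3, 0.0]
finger_gap: 0.0598
gripper_force: 0.0
[-0.00649631 -0.00068471  0.0609482 ]
```

The arm was still settling when that picture was taken, so the camera pose I used was about 3 mm off. I'm re-measuring now that it's at rest.

```bash
cat >> h.py <<'E'
def hole(ci,im,guess,r=16):
    g=cv2.cvtColor(im,cv2.COLOR_BGR2GRAY)
    c=cv2.projectPoints(np.array([guess],float),cv2.Rodrigues(ci["attitude"].T)[0],-ci["attitude"].T@ci["position"],ci["K"],ci["dist_coeffs"])[0].reshape(2)
    u0,v0=(c-r).astype(int); big=cv2.resize(g[v0:v0+2*r,u0:u0+2*r],None,fx=8,fy=8,interpolation=cv2.INTER_CUBIC)
    n,l,st,ce=cv2.connectedComponentsWithStats((big<75).astype(np.uint8))
    k=1+np.argmin([np.hypot(*(ce[i]-8*r))+(1e3 if st[i,4]<500 else 0) for i in range(1,n)])
    q=np.argwhere(l==k)[:,::-1]/8.+[u0-.44,v0-.44]; P=plane(ci,q,guess[2])[:,:2]*1000
    return c,q.mean(0),cv2.minAreaRect(P.astype(np.float32)),P.mean(0)/1000
E
python3 - <<'E'
from h import *
s,ci,im=grab("wrist","w3"); print(s["eef_pos"],s["time"]); print(hole(ci,im,[.4908,-.123,.074]))
cv2.imwrite("pics/w3c.png",im[100:480,120:520])
E
```

```text
[ 0.49168564 -0.11362977  0.10096029] 7.1
(array([316.66434386, 297.34917582]), array([316.58889614, 299.22138742]), ((490.78240966796875, -124.14774322509766), (11.885210990905762, 12.044273376464844), 1.9832483530044556), array([ 0.49079793, -0.12409695]))
```

View pics/w3c.png

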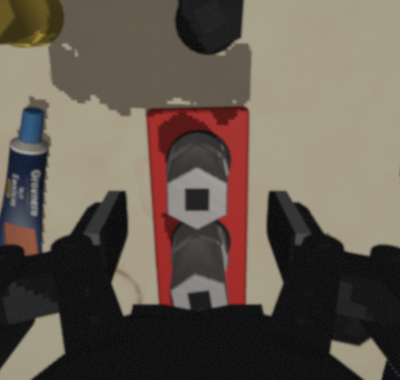

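The crop shows the gripper straddling the column of sockets, with the first drive hole at full-frame (317,299). That puts the socket at (0.4908, -0.124), so I need to shift about 10 mm.

```bash
python3 -m inch '-.0102 -.001 0 0 .06;0 0 0 0 .06;0 0 0 0 .06'|sed -n 2p
python3 -c "
from h import *
s,ci,im=grab('wrist','w4');print(s['eef_pos'],hole(ci,im,[.4908,-.1238,.074])[2:]); print(totool([.4908,-.1238,.040]), manip.read_state()['eef_pos'])"
```

```text
eef_pos: [0.4943, -0.1267, 0.1053]
[ 0.49434561 -0.1267338   0.10529392] (((490.51611328125, -123.81317901611328), (12.003131866455078, 12.056355476379395), 1.7915019989013672), array([ 0.49053423, -0.12375033]))
[ 0.00280583 -0.00333692  0.0648692 ] [ 0.49406259 -0.12644185  0.10487987]
```

```bash
for i in 1 2 3; do python3 -m inch '0 0 0 0 .06;0 0 0 0 .06'|sed -n '2,4p'; done
```

```text
eef_pos: [0.4932, -0.1258, 0.1036]
orientation: [[-0.033, 0.999, 0.0], [0.999, 0.033, -0.0], [-0.0, 0.0, -1.0]]
wrist_force: [0.1, 0.1, 0.3]
eef_pos: [0.493, -0.1256, 0.1032]
orientation: [[-0.034, 0.999, -0.0], [0.999, 0.034, 0.0], [0.0, -0.0, -1.0]]
wrist_force: [0.1, 0.3, 0.5]
eef_pos: [0.493, -0.1256, 0.1032]
orientation: [[-0.034, 0.999, -0.0], [0.999, 0.034, 0.0], [0.0, -0.0, -1.0]]
wrist_force: [0.3, -0.5, -0.4]
```

```bash
python3 -m inch '.0019 -.0022 0 0 .06;0 0 .025 0 .06;0 0 .025 0 .06;0 0 .013 0 .06;0 0 0 0 .06'|sed -n 2p
python3 -m inch '0 0 0 0 .06;0 0 0 0 .06;0 0 0 0 .06'|sed -n '2,4p'
python3 -m inch '0 0 0 0 .025;0 0 0 0 .025;0 0 0 0 .025;0 0 0 0 .025;0 0 0 0 .025' 50
```

```text
eef_pos: [0.4886, -0.1229, 0.0378]
eef_pos: [0.492, -0.1243, 0.0419]
orientation: [[-0.034, 0.999, 0.003], [0.999, 0.034, -0.001], [-0.001, 0.003, -1.0]]
wrist_force: [0.3, 0.3, 0.0]
time: 9.4
eef_pos: [0.4915, -0.1241, 0.0411]
orientation: [[-0.034, 0.999, 0.001], [0.999, 0.034, -0.001], [-0.001, 0.001, -1.0]]
wrist_force: [-0.3, -0.3, 4.8]
finger_gap: 0.0314
gripper_force: 50.4
```

Gripped, with a 31.4 mm gap. Lifting to a hover beside the nut to measure it before trying the socket.

```bash
python3 -m inch '0 0 -.03 0 .025;0 0 -.03 0 .025;0 0 -.03 0 .025;0 0 -.03 -8.5 .025;0 0 0 -8.5 .025'|sed -n '2,7p'
python3 -m inch '.0239 .0348 0 0 .025;.0239 .0348 0 0 .025;.0239 .0348 0 0 .025;.0239 .0348 0 0 .025;0 0 0 0 .025'|sed -n 2p
python3 -m inch '0 0 0 0 .025;0 0 0 0 .025;0 0 0 0 .025;0 0 0 0 .025;0 0 0 0 .025'
python3 - <<'E'
from h import *
s,ci,im=grab("wrist","w5"); np.save("w5.npy",ci,allow_pickle=True)
c=cv2.projectPoints(np.array([[.5695,.0775,.044]]),cv2.Rodrigues(ci["attitude"].T)[0],-ci["attitude"].T@ci["position"],ci["K"],ci["dist_coeffs"])[0].reshape(2);print(c)
u,v=c.astype(int); cv2.imwrite("pics/w5c.png",cv2.resize(im[max(v-60,0):v+60,u-60:u+60],None,fx=5,fy=5,interpolation=cv2.INTER_CUBIC)); print(u-60,v-60)
E
```

```text
eef_pos: [0.493, -0.1248, 0.1645]
orientation: [[-0.33, 0.944, 0.007], [0.944, 0.33, -0.003], [-0.005, 0.005, -1.0]]
wrist_force: [0.6, 0.1, -1.2]
finger_gap: 0.0314
gripper_force: 50.2
eef_pos: [0.5927, 0.0161, 0.1576]
time: 10.9
eef_pos: [0.5913, 0.0109, 0.1606]
orientation: [[-0.323, 0.946, 0.0], [0.946, 0.323, -0.0], [-0.0, 0.0, -1.0]]
wrist_force: [-0.8, -0.0, -3.2]
finger_gap: 0.0314
gripper_force: 50.7
[319.42946044 139.49127154]
259 79
```

View pics/w5c.png

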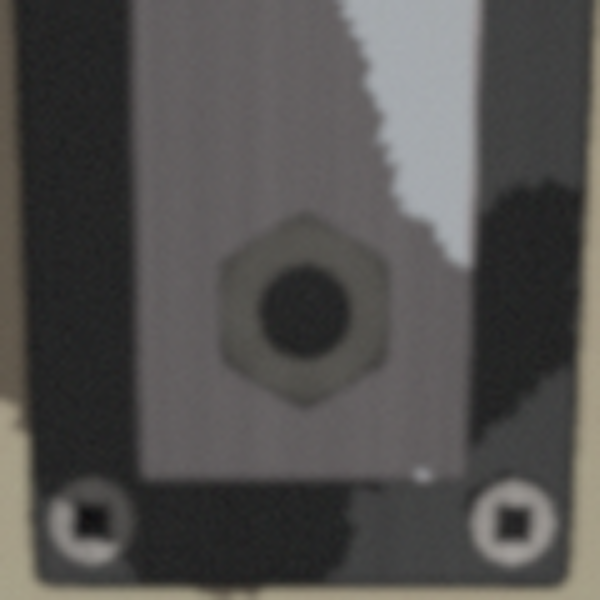

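The crop shows the nut's hexagon upright in the tool frame, centred at (304,311) in the crop, which is full-frame (319.8,141.2), with the stud at (305,311).

```bash
python3 - <<'E'
from h import *
ci=np.load("w5.npy",allow_pickle=True).item()
n=plane(ci,[[259.-.4+304/5,79-.4+310.5/5]],.044)[0]; st=plane(ci,[[259.-.4+305/5,79-.4+311/5]],.05)[0]; sc=plane(ci,[[258.6+91/5,78.6+521/5],[258.6+514/5,78.6+521/5]],.013)
print(n,st,sc, np.degrees(np.arctan2(*(sc[1]-sc[0])[[1,0]])), "mid",sc.mean(0))
t=(n+st)/2; t[2]=.11; print(t,totool(t), manip.read_state()["eef_pos"])
E
```

```text
[0.56974844 0.07671212 0.044     ] [0.56984423 0.07673559 0.05      ] [[0.54787752 0.03385237 0.013     ]
 [0.61330283 0.05617881 0.013     ]] 18.84224020039906 mid [0.58059017 0.04501559 0.013     ]
[0.56979634 0.07672385 0.11      ] [0.06913574 0.00080212 0.05058776] [0.59136188 0.01104151 0.16059914]
```

```bash
python3 -m inch '.0346 .0004 0 0 .025;.0346 .0004 0 0 .025;0 0 .03 0 .025;0 0 .03 0 .025;0 0 0 0 .025'|sed -n 2p
python3 -m inch '0 0 0 0 .025;0 0 0 0 .025;0 0 0 0 .025;0 0 0 0 .025;0 0 0 0 .025'|sed -n 2,4p
python3 -c "
from h import *
print(totool([.5698,.0767,.08]))"
```

```text
eef_pos: [0.5656, 0.0775, 0.0952]
eef_pos: [0.5706, 0.0773, 0.1014]
orientation: [[-0.324, 0.946, 0.002], [0.946, 0.324, 0.0], [-0.001, 0.002, -1.0]]
wrist_force: [-0.0, -0.2, -1.6]
[-0.00027819 -0.00097493  0.02142726]
```

```bash
python3 -m inch '-.0003 -.0004 .01 0 .025;0 0 .007 0 .025;0 0 .003 0 .025;0 0 0 0 .025;0 0 0 0 .025'|sed -n 2,4p
python3 -m inch '0 0 .002 0 .025;0 0 .002 0 .025;0 0 .002 0 .025;0 0 .002 0 .025;0 0 0 0 .025'|sed -n 2,4p
python3 -m inch '0 0 0 0 .025;0 0 0 0 .025'|sed -n 2,6p
```

```text
eef_pos: [0.5693, 0.077, 0.0799]
orientation: [[-0.324, 0.946, -0.001], [0.946, 0.324, 0.0], [0.0, -0.001, -1.0]]
wrist_force: [-0.2, 0.2, -1.9]
eef_pos: [0.5693, 0.077, 0.0718]
orientation: [[-0.324, 0.946, -0.001], [0.946, 0.324, -0.0], [0.0, -0.001, -1.0]]
wrist_force: [0.4, -0.6, -2.0]
eef_pos: [0.5696, 0.077, 0.0724]
orientation: [[-0.324, 0.946, 0.0], [0.946, 0.324, 0.0], [-0.0, 0.0, -1.0]]
wrist_force: [-1.0, -0.9, -2.0]
finger_gap: 0.0312
gripper_force: 50.7
```

```bash
for i in 1; do python3 -m inch '0 0 .002 0 .025;0 0 .001 0 .025;0 0 0 0 .025'|sed -n 2,4p; done
python3 -m inch '0 0 .002 0 .025;0 0 .001 0 .025;0 0 0 0 .025;0 0 0 0 .025'|sed -n 2,4p
```

```text
eef_pos: [0.5697, 0.0769, 0.0692]
orientation: [[-0.324, 0.946, 0.0], [0.946, 0.324, -0.0], [-0.0, 0.0, -1.0]]
wrist_force: [1.7, 0.4, -3.1]
eef_pos: [0.5697, 0.0768, 0.0662]
orientation: [[-0.324, 0.946, 0.0], [0.946, 0.324, -0.0], [-0.0, 0.0, -1.0]]
wrist_force: [1.4, -0.6, -3.2]
```

```bash
python3 -m inch '0 0 .002 0 .025;0 0 .001 0 .025;0 0 .001 0 .025;0 0 0 0 .025'|sed -n 2,4p
python3 -m inch '0 0 .001 0 .025;0 0 .001 0 .025;0 0 0 0 .025;0 0 0 0 .025'|sed -n 2,6p
```

```text
eef_pos: [0.5698, 0.0769, 0.0623]
orientation: [[-0.324, 0.946, 0.0], [0.946, 0.324, -0.0], [-0.0, 0.0, -1.0]]
wrist_force: [1.9, -0.3, -1.7]
eef_pos: [0.5699, 0.0769, 0.0611]
orientation: [[-0.324, 0.946, 0.001], [0.946, 0.324, -0.0], [-0.0, 0.001, -1.0]]
wrist_force: [-0.2, -1.6, 3.4]
finger_gap: 0.0313
gripper_force: 51.4
```

Contact comes at TCP z = 0.061, which is the fully seated height; a socket that is too small would have stopped at 0.073. I'm pressing a little harder with a firmer grip, then checking the picture.

```bash
python3 -m inch '0 0 .001 0 .025;0 0 .001 0 .025;0 0 .001 0 .025;0 0 0 0 .025;0 0 0 0 .025' 80|sed -n 1,6p
python3 -m inch '0 0 0 0 .025;0 0 0 0 .025;0 0 0 0 .025;0 0 0 0 .025;0 0 0 0 .025'|sed -n 1,6p
python3 - <<'E'
from h import *
s,ci,im=grab("wrist","w6"); cv2.imwrite("pics/w6c.png",cv2.resize(im[100:400,170:470],None,fx=2,fy=2))
print(hole(ci,im,[.5699,.0769,.094])[2:])
for n in("top","scene"): grab(n,n+"1")
a=cv2.imread("pics/top0.png");b=cv2.imread("pics/top1.png"); d=cv2.absdiff(a,b).max(2)
print("diff glass",(d[160:212,165:200]>40).sum(),"tub",(d[275:306,308:342]>40).sum())
E
```

```text
time: 15.15
eef_pos: [0.5699, 0.0769, 0.0612]
orientation: [[-0.324, 0.946, 0.002], [0.946, 0.324, -0.0], [-0.001, 0.002, -1.0]]
wrist_force: [-5.0, -0.8, 14.7]
finger_gap: 0.0309
gripper_force: 80.4
time: 15.65
eef_pos: [0.5699, 0.0769, 0.0611]
orientation: [[-0.324, 0.946, 0.002], [0.946, 0.324, -0.0], [-0.001, 0.002, -1.0]]
wrist_force: [-5.3, -1.9, 15.2]
finger_gap: 0.031
gripper_force: 80.4
(((569.447265625, 77.28377532958984), (11.49775505065918, 13.027201652526855), 18.887516021728516), array([0.56933391, 0.07746187]))
diff glass 0 tub 971
```

View pics/w6c.png

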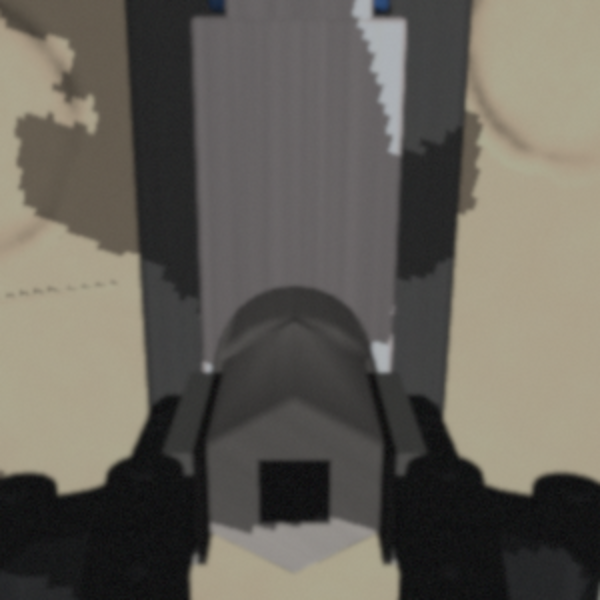

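The crop shows the socket gripped upright, with its skirt flat on the strap around (295,330). The stop at z = 0.0611 puts the mouth at 0.032, so it is fully seated. The glass pixels haven't changed. The tub's area in the top view did change, most likely because the arm now covers it; the arm never went near the tub at low height.

```bash
python3 -c "
from workcell import workorder
print(workorder.sign_off())"
```

```text
the job is handed in; nothing more can be done
None
```

The job is handed in: the pin is fully home, and the first socket I tried fits, so it is gripped, upright and fully seated on the nut; the glass is unmoved, while the tub was hidden in the last overhead view but nothing went near it.

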